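# Press a glued archive box square into the gluing corner

## Robot

A 6-joint arm with a two-finger parallel gripper is mounted at the origin on the work surface. World frame = base frame: x ahead of the robot, y to its left, z up, the work surface at z = 0. Lengths are in m, angles in rad, forces in N, time in s.
With the tool pointing down it reaches from about 0.35 to 0.8 m from the base axis. Payload 7.3 kg.
Tool frame: the origin (TCP) lies midway between the tips of the shut fingers; the grasp point (between the pads) lies 19 mm behind it; z points along the fingers, y is the line along which they close (so a half turn about z gives the same grasp; the last joint's range is limited). The gripper opens to 85 mm and grips with 20 to 120 N. Pads are 22 mm wide; open, the fingers measure 114 mm over their backs; the gripper's body (76 mm by 85 mm) begins 54 mm behind the grasp point. The pads swing forward as they close: fully open they stand 13 mm farther back than shut.
Start: joints at [-1.332, 0.342, 1.524, -0, 1.275, -0.146], TCP at [0.197, -0.487, 0.231] pointing down, gripper open.
Joint ranges: [-2.53, 2.53], [-0.77, 2.02], [0.04, 2.7], [-1, 4.14], [0.28, 2.66], [-3.11, 3.11]. Speed limits (rad/s): [2.57, 2.57, 3.14, 3.14, 3.14, 3.14].

## Interface

Orientations are given as a unit quaternion [x, y, z, w].
In Python, from plant import arm gives the robot as it stands.
- The arm moves only by the tool step_arm, never from a script. Its argument "motion" is a list of rows, each a list of 2 entries, a list of its own where there are three numbers: the shift along the tool's x, y, z normalised to -1 to 1, where 1 is 0.2 m, then the turn, a rotation vector about the tool's x, y, z normalised to -1 to 1, where 1 is 45 degrees. In form: [[[x, y, z], [ax, ay, az]], ...]. A call has 1 to 20 rows; each row shifts and turns the commanded pose from where the row before left it, along the tool's axes as they then stand; what a row does not reach is not made up. A row lasts 1/12 s, in which the tool goes at most 41.7 mm and 7.16 degrees, less where a joint would pass 70% of its speed; a pose out of reach is approached as far as the arm can. A call with a number of a shift or a turn outside -1 to 1 is refused whole. A call with a gripper value outside its range is refused whole. "claw" is the finger opening in mm, from 0 to 85.4, set as the call begins (left out, the last holds). The fingers move at their own pace and stop on an object; "squeeze" is the grip in N (left out, the last holds). Time passes only in rows, so rows that do not move let the fingers close. It gives the time, the measured TCP pose, the force, the opening and the grip force at its end, in the units of the state.
- arm.get_obs(): the state, without advancing time (a new reading comes with each control period).
- arm.camera(name): name is "scene" or "top" or "wrist"; returns (picture, depth): 420x560x3 uint8, red, green, blue; 420x560 float32, m along the optical axis (not along the pixel's ray), 0 where there is no reading.
- arm.camera_info(name): a dict with "fx", "fy", "cx", "cy" (pixels), "dist" ([k1, k2, p1, p2, k3] as OpenCV has them; the pictures are not rectified), "view" (4x4, takes a point from world to camera coordinates). Camera axes: x right, y up, looking along -z (the intrinsics and any distortion apply to the point x, -y, -z); pixel columns grow to the right and rows downward; lengths in m; the calibration is good to about 2 mm. A picture is of the moment at which its call begins: read the wrist's pose just before it. camera_info takes no time and is no camera call; for the wrist camera it gives the pose at the moment of the call.
- arm.job_done(): hands the job in; it is judged then, once.
Trained networks look in the newest picture that a camera, given by its name, has taken for a name from the list of things; names that differ only in an ending like _2 or _b are one class to them, and where a whole thing is asked for, a point or a joint stands for the part that bears it (a point fixed in the world has none). Each returns a list of dicts, best first, with "p" (0 to 1); they miss things now and then, are a little off and sometimes report something else, mostly with a low value. They report only what shows in the picture. A call takes as long as a camera call. They do not tell look-alikes from the thing itself.
- arm.boxes_of(camera, thing): "uv" ([column, row] in pixels, amid what is visible of it).
- arm.regions_of(camera, thing): "pixels" (420x560 bool, what is visible of it) and "uv" ([column, row] in pixels, amid what is visible of it).
The state is a dict: "t": time; "q": joint angles; "joint_vel": joint speeds; "tau": joint torques, N m; "tcp_pos": TCP position; "tool_rot": TCP orientation; "force": force on the tool from outside, world axes, zero at the start; "torque": the same for the moment, N m; "opening": opening from 0.0 (shut) to 1.0 (fully open); "gripper_force": force on a finger pad.
Only numpy, scipy, OpenCV 4.12 (cv2) and the standard library are available. Lean on these libraries where they do the work, as an engineer would, in place of code of your own. Each camera call takes 0.05 s, during which the arm holds its last target. There are 200 camera calls.

## Task

The small grey archive box lying loose on the plywood gluing jig has just been glued and must set square. Take the metal corner square by its upright wooden handle and lay it flat on the jig, snug and flush around the box's free corner (the one facing away from the two wooden stops), while the box still stands clear of the stops; then push the box with the square fully home into the corner, against both stops at once. Finish while holding the handle and still pressing, with the box flat and tight against both stops and the fingers off the box; leave the spool, the glass weight and the paste pot alone.

Things in the scene. Friction and masses are not known exactly. Their poses are not given: they have to be found in the camera images.
- jig: Fixed gluing jig: plywood plate 300 x 260 mm, 12 mm thick, on the bench, with two wooden stops; waxed, so box and square slide easily (friction about 0.25). Origin: the inner corner where the stops' inner faces would meet, at bench level; z up. The work area is on its -x, -y side: the plate spans x -280 to 20, y -240 to 20 mm. The corner points roughly away from the robot.
- stop_a: Wooden stop of the jig, 20 mm thick, 190 mm long, 25 mm high above the plate. Origin: middle of the lower edge of its inner face, on the plate's top; the inner face is the plane x = 0 of the jig and looks to the jig's -x. It starts 10 mm from the corner.
- stop_b: The other wooden stop, 20 mm thick, 220 mm long, 25 mm high above the plate. Origin: middle of the lower edge of its inner face, on the plate's top; the inner face is the plane y = 0 of the jig and looks to the jig's -y. It starts 10 mm from the corner.
- box: Grey closed archive box, 150 mm (its x) by 115 mm (its y) by 32 mm high, rigid, 0.2 to 0.4 kg, loose and lying flat on the jig's plate, some 25 to 50 mm short of both stops and turned up to 0.2 rad from the jig's axes. Origin: centre of its underside. Its +x face belongs against stop_a and its +y face against stop_b, so that its centre ends at x = -75, y = -57.5 mm of the jig.
- box_near (a point): The box's free corner, at its underside, x = -75, y = -57.5 mm from the box's centre (the corner where the square goes). Axes as the box.
- box_far (a point): The box's opposite corner, at its underside, that ends in the jig's corner. Axes as the box.
- square: Metal L-shaped corner square lying flat and loose on the bench beside the jig, 0.35 kg: two legs 20 mm wide and 20 mm high at right angles, along its +x and +y, each with an inner face 90 mm long. On its corner stands a square wooden handle, 24 x 24 mm, turned 45 degrees to the legs (its flat faces look along the bisector of the legs and across it), top 90 mm above the underside. Origin: on the underside, under the handle's axis.
- square_handle (a point): Grip point on the handle's axis, 60 mm above the square's underside, 30 mm below the handle's top. Axes as the square. Gripped here with the square on the jig plate, fingertips stay above the box, which is 32 mm high.
- square_inner (a point): The square's inner corner, on its underside, at x = 12, y = 12 mm of the square: it meets the box's free corner when the inner faces of the legs lie flush on the box's -x and -y faces. Axes as the square.
- spool: Bystander: buff tape spool, 72 mm across, 50 mm high. Origin: centre of its underside.
- glass: Bystander: round glass weight, 76 mm across, 24 mm high. Origin: centre of its underside.
- pot: Bystander: white paste pot with grey lid, 64 mm across, 74 mm high. Origin: centre of its underside.
Things that resemble listed ones, but are neither listed nor needed, are in the scene too. There is more than one size of the square; the job needs the smaller.

How it is judged:
On the way:
1. the square lies flat on the jig, flush around the box's free corner, while the box still stands clear of the stops (horizontal distance between square_inner and box_near below 0.006 m and angle between the x axis of square and the x axis of box, either way round below 0.07 rad and angle between square's own z axis and vertical below 0.1 rad and z of square in the frame of jig below 0.019 m and (x of box_far in the frame of jig below -0.006 m or y of box_far in the frame of jig below -0.006 m)), for 0.2 s.
At the end, for the whole second after the job is handed in: Box presses on each stop over 1.5 N, far corner within 4 mm of the jig's, within 0.03 rad, flat, still; square flat on the plate (under 7 mm up), within 6 mm and 0.07 rad of the box's free corner, pressing it over 1.5 N; fingers grip the square over 2 N, off the box; all for the last second (contact force between box and stop_a above 1.5 N and contact force between box and stop_b above 1.5 N and x of box_far in the frame of jig above -0.004 m and y of box_far in the frame of jig above -0.004 m and angle between the x axis of box and the x axis of jig, either way round below 0.03 rad and angle between box's own z axis and vertical below 0.04 rad and z of box in the frame of jig below 0.016 m and horizontal distance between square_inner and box_near below 0.006 m and angle between the x axis of square and the x axis of box, either way round below 0.07 rad and angle between square's own z axis and vertical below 0.1 rad and z of square in the frame of jig below 0.019 m and contact force between box and square above 1.5 N and contact force between the fingers and square above 2 N and contact force between the fingers and box below 0.3 N and linear speed of box below 0.01 m/s); the arm keeps its last pose, push and grip.
It fails at once if the spool is disturbed (moved more than 30 mm) (distance of spool from where it was at the start of the episode above 0.03 m).
It fails at once if the glass weight is disturbed (moved more than 30 mm) (distance of glass from where it was at the start of the episode above 0.03 m).
It fails at once if the paste pot is disturbed (moved more than 30 mm) (distance of pot from where it was at the start of the episode above 0.03 m).
It also fails if it takes over 48 s, if anything falls off the work surface, if the arm or the gripper's body presses on something with over 40 N, if the wrist force passes 120 N, or if a joint passes its speed limit or range.

## Working session

There is one attempt and no reset: what is moved stays moved. The work goes in short steps, Python scripts to look and compute and a tool call to move; the robot and the scene stay as the last step left them, time stands still between calls to the robot, and variables do not carry over. Pictures are saved under pics/ and viewed, at most 10 in all, crops included, and the job is handed in when it is done.

Besides the shell and the picture viewer there is one more tool, called after "Call:" by a JSON object that holds its "api" and its "payload", one argument or row to a line. step_arm: Moves the arm, as the interface text tells. Its arguments: {"type":"object","properties":{"motion":{"type":"array","items":{"type":"array"}},"claw":{"type":"number"},"squeeze":{"type":"number"}},"required":["motion"]}

```bash
mkdir -p pics; ls; cat > h.py <<'E'
import numpy as np, cv2
from plant import arm
def ray(cam, uv, info=None):
    i=info or arm.camera_info(cam); K=np.array([[i['fx'],0,i['cx']],[0,i['fy'],i['cy']],[0,0,1.]])
    p=cv2.undistortPoints(np.array(uv,float).reshape(-1,1,2),K,np.array(i['dist'],float)).reshape(-1,2)
    return np.c_[p[:,0],-p[:,1],-np.ones(len(p))], np.linalg.inv(np.array(i['view']))
def world(cam,uv,depth,info=None):
    d,T=ray(cam,uv,info); return (d*np.asarray(depth).reshape(-1,1))@T[:3,:3].T+T[:3,3]
def onplane(cam,uv,z,info=None):
    d,T=ray(cam,uv,info); w=d@T[:3,:3].T; s=(z-T[2,3])/w[:,2:]; return T[:3,3]+s*w
def proj(cam,P,info=None):
    i=info or arm.camera_info(cam); V=np.array(i['view']); P=np.atleast_2d(P); c=P@V[:3,:3].T+V[:3,3]
    K=np.array([[i['fx'],0,i['cx']],[0,i['fy'],i['cy']],[0,0,1.]])
    return cv2.projectPoints(c*[1,-1,-1],np.zeros(3),np.zeros(3),K,np.array(i['dist'],float))[0].reshape(-1,2)
E
python3 - <<'E'
from h import *
o=arm.get_obs();print(o)
for c in ['top','scene']:
    im,d=arm.camera(c); cv2.imwrite(f'pics/{c}0.png',im[...,::-1]); np.save(f'{c}0.npy',d)
    for t in ['jig','stop_a','stop_b','box','square','square_handle','spool','glass','pot']:
        for r in arm.regions_of(c,t)[:4]:
            m=r['pixels'];v,u=np.nonzero(m);k=d[v,u]>0;v,u=v[k],u[k]
            W=world(c,np.c_[u,v],d[v,u]); print(c,t,round(r['p'],2),np.round(r['uv']),len(v),np.round(np.median(W,0),3),np.round(np.percentile(W[:,2],95),3))
E
```

```text
pics
{'t': 0.0, 'q': array([-1.33200792e+00,  3.42739700e-01,  1.52503436e+00,  2.17127805e-05,
        1.27544362e+00, -1.46003961e-01]), 'joint_vel': array([ 3.06056005e-05, -1.58767439e-03, -8.26911636e-04, -1.51363016e-04,
        1.23172306e-03, -4.32106990e-04]), 'tau': array([ 4.48640167e-04, -4.33674645e+01, -2.46007490e+01, -1.56066235e-04,
        7.95520842e-03,  4.80370704e-05]), 'tcp_pos': array([ 0.19699156, -0.48618613,  0.23061112]), 'tool_rot': array([ 9.81549157e-01,  1.91208241e-01, -2.73082555e-05, -8.12121449e-04]), 'force': array([-0.21422231,  0.54219542, -0.17575238]), 'torque': array([-0.003259  ,  0.01322931,  0.02659461]), 'gripper_force': 0.0, 'opening': 1.0011767207340903}
top jig 0.63 [278. 203.] 7791 [0.585 0.066 0.013] 0.038
top jig 0.5 [420. 217.] 698 [ 0.524 -0.306  0.02 ] 0.091
top stop_a 0.88 [254. 154.] 710 [0.686 0.147 0.037] 0.042
top stop_a 0.63 [322. 146.] 644 [ 0.71  -0.025  0.036] 0.042
top stop_a 0.42 [418. 150.] 615 [ 0.698 -0.301  0.049] 0.054
top stop_b 0.88 [254. 154.] 710 [0.686 0.147 0.037] 0.042
top stop_b 0.63 [322. 146.] 644 [ 0.71
[... 912 characters left out ...]
.053 0.044] 0.046
scene box 0.5 [135. 231.] 874 [ 0.517 -0.32   0.02 ] 0.087
scene square 0.78 [127. 190.] 1094 [ 0.303 -0.377  0.023] 0.108
scene square 0.69 [136. 230.] 773 [ 0.515 -0.319  0.021] 0.088
scene square_handle 0.85 [125. 190.] 1057 [ 0.302 -0.377  0.023] 0.11
scene square_handle 0.58 [136. 231.] 841 [ 0.514 -0.32   0.02 ] 0.087
scene spool 0.67 [133. 271.] 839 [ 0.711 -0.301  0.048] 0.051
scene spool 0.46 [272. 245.] 2126 [0.646 0.053 0.044] 0.046
scene glass 0.83 [382. 200.] 380 [0.482 0.406 0.021] 0.025
scene glass 0.74 [411. 210.] 635 [0.597 0.445 0.053] 0.075
scene pot 0.91 [411. 211.] 692 [0.596 0.445 0.052] 0.075
scene pot 0.31 [137. 233.] 730 [ 0.516 -0.318  0.02 ] 0.086
```

View pics/top0.png

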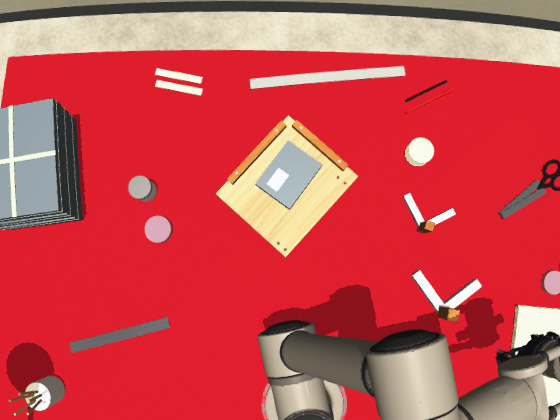

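View pics/scene0.png

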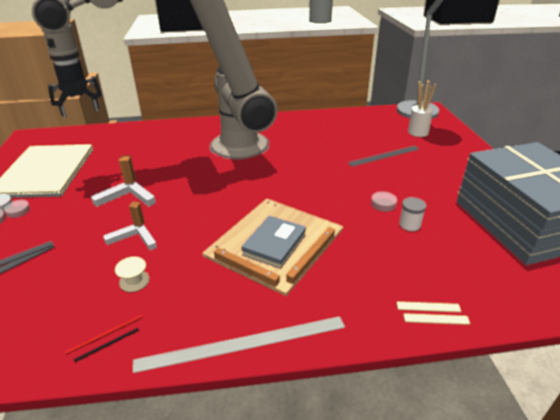

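The top view shows two squares: the small one with its handle at about (427,226), and a larger one at about (450,313) with a taller handle (116 mm against about 91 mm). The scene view shows them at (137,213) and (127,168). I choose the small one at about (0.51,-0.31). Other look-alikes are the glass-like discs at (553,283) in the top view and the steel bars. The jig corner points away at (289,117). Next is a coarse fit.

```bash
python3 - <<'E'
from h import *
for c in ['top','scene']:
    d=np.load(f'{c}0.npy'); v,u=np.nonzero(d>0); W=world(c,np.c_[u,v],d[v,u])
    n=lambda x,y,r:np.hypot(W[:,0]-x,W[:,1]-y)<r
    for nm,(x,y) in dict(small=(.515,-.31),big=(.3,-.36)).items():
        m=n(x,y,.13)&(W[:,2]>.07); P=W[m]; print(c,nm,'handle top',np.round(np.median(P[P[:,2]>P[:,2].max()-.012],0),4),P[:,2].max())
    m=n(.515,-.31,.13)&(W[:,2]>.012)&(W[:,2]<.03); L=W[m]; print(c,'legs z',np.median(L[:,2]),[np.round(x,3) for x in cv2.minAreaRect(L[:,:2].astype(np.float32)*1000)])
    b=n(.63,.055,.12)&(abs(W[:,2]-.044)<.006)
    r=arm.regions_of(c,'box')[0]['pixels'][v,u]&(W[:,2]>.039); print(c,'box',np.median(W[r,2]),cv2.minAreaRect(W[r,:2].astype(np.float32)*1000))
i=arm.camera_info('wrist');T=np.linalg.inv(i['view']);print(i['fx'],np.round(T,3))
print(arm.camera_info('top')['fx'])
E
```

```text
top small handle top [ 0.4925 -0.3129  0.0903] 0.09830814422919709
top big handle top [ 0.1857 -0.3102  0.645 ] 0.6528757178103771
top legs z 0.019900425837696245 [array([ 550.36 , -335.823]), array([114.253, 119.117]), np.float64(23.48)]
top box 0.04445020034198621 ((628.02783203125, 56.35947036743164), (115.50430297851562, 151.67141723632812), 54.86778259277344)
scene small handle top [ 0.4972 -0.3154  0.0882] 0.09205302849032815
scene big handle top [ 0.2518 -0.4509  0.5704] 0.5788743391871239
scene legs z 0.019778569270531343 [array([ 552.582, -335.674]), array([112.803, 115.876]), np.float64(22.986)]
scene box 0.044160472258489514 ((625.107177734375, 56.449703216552734), (117.47418975830078, 153.17257690429688), 55.26066207885742)
307.8803707599767 [[ 0.376  0.886  0.272  0.267]
 [-0.927  0.359  0.11  -0.458]
 [-0.    -0.293  0.956  0.375]
 [ 0.     0.     0.     1.   ]]
514.3818427573233
```

```bash
cat >> h.py <<'E'
from scipy.spatial.transform import Rotation as R
def plan(pos,yaw):  # yaw: world angle of tool x, deg; shift first (current axes), then turn
    o=arm.get_obs(); Q=R.from_quat(o['tool_rot']); M=Q.as_matrix()
    s=M.T@(np.array(pos)-o['tcp_pos']); a=np.radians(yaw)
    G=np.array([[np.cos(a),np.sin(a),0],[np.sin(a),-np.cos(a),0],[0,0,-1]])
    t=(Q.inv()*R.from_matrix(G)).as_rotvec(); n=max(np.ceil(np.linalg.norm(s)/.036),1)
    print('t',round(o['t'],2),'tcp',np.round(o['tcp_pos'],4),'yaw',round(np.degrees(np.arctan2(M[1,0],M[0,0])),2),'shift norm',np.round(s/.2,4),'rows',n,'each',np.round(s/.2/n,4),'turn norm',np.round(t/np.radians(45),4))
E
python3 -c "
from h import *
plan([.495,-.314,.22],68.3)"
```

```text
t 1.1 tcp [ 0.1971 -0.4866  0.2313] yaw 22.05 shift norm [ 1.7045 -0.2408  0.0566] rows 10.0 each [ 0.1705 -0.0241  0.0057] turn norm [ 1.0000e-04  1.0000e-04 -1.0278e+00]
```

Call:
{"api": "step_arm", "payload": {
  "motion": [
    [[0.142,-0.02,0.005],[0,0,0]],
    [[0.142,-0.02,0.005],[0,0,0]],
    [[0.142,-0.02,0.005],[0,0,0]],
    [[0.142,-0.02,0.005],[0,0,0]],
    [[0.142,-0.02,0.005],[0,0,0]],
    [[0.142,-0.02,0.005],[0,0,0]],
    [[0.142,-0.02,0.005],[0,0,0]],
    [[0.142,-0.02,0.005],[0,0,0]],
    [[0.142,-0.02,0.005],[0,0,0]],
    [[0.142,-0.02,0.005],[0,0,0]],
    [[0.142,-0.02,0.005],[0,0,0]],
    [[0.142,-0.02,0.005],[0,0,0]],
    [[0,0,0],[0,0,-0.147]],
    [[0,0,0],[0,0,-0.147]],
    [[0,0,0],[0,0,-0.147]],
    [[0,0,0],[0,0,-0.147]],
    [[0,0,0],[0,0,-0.147]],
    [[0,0,0],[0,0,-0.147]],
    [[0,0,0],[0,0,-0.146]],
    [[0,0,0],[0,0,0]]
  ],
  "claw": 85,
  "squeeze": 80
}}

```text
t: 2.77
tcp_pos: [0.495, -0.3142, 0.2193]
tool_rot: [0.826, 0.563, -0.0, -0.0]
force: [0.1, 0.2, -0.7]
opening: 0.993
gripper_force: 0.0
```

```bash
python3 - <<'E'
from h import *
plan([.495,-.314,.22],68.3)
i=arm.camera_info('wrist'); im,d=arm.camera('wrist'); np.save('w1.npy',d)
s=im[...,::-1].copy()
for u in proj('wrist',[[.495,-.314,.09],[.495,-.314,0]],i): cv2.circle(s,tuple(int(x) for x in u),3,(0,0,255),-1)
cv2.imwrite('pics/w1.png',s)
v,u=np.nonzero(d>0); W=world('wrist',np.c_[u,v],d[v,u],i)
near=np.hypot(W[:,0]-.53,W[:,1]+.32)<.13
P=W[near&(W[:,2]>.08)&(W[:,2]<.1)]; print('handle top',cv2.minAreaRect(P[:,:2].astype(np.float32)*1000),np.median(P[:,2]),P[:,:2].mean(0),len(P))
L=W[near&(W[:,2]>.015)&(W[:,2]<.026)]; print('legs',np.median(L[:,2]),cv2.minAreaRect(L[:,:2].astype(np.float32)*1000),len(L))
E
```

```text
t 2.77 tcp [ 0.495  -0.3142  0.2193] yaw 68.54 shift norm [ 0.0009 -0.0002 -0.0037] rows 1.0 each [ 0.0009 -0.0002 -0.0037] turn norm [-0.0001  0.      0.0053]
handle top ((489.7955322265625, -313.5211181640625), (24.314958572387695, 24.026702880859375), 71.92705535888672) 0.09049618446633093 [ 0.49033048 -0.31225612] 694
legs 0.020705603346031137 ((551.468017578125, -334.36187744140625), (107.76831817626953, 114.19515991210938), 24.351497650146484) 2786
```

View pics/w1.png

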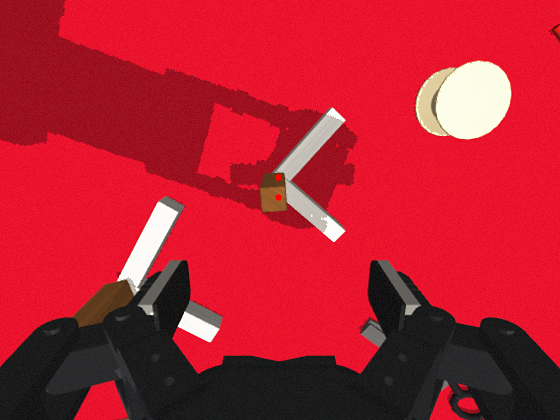

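The crop shows the chosen small square with its handle at about (273,195). It sits near the projected marks, and its top is 0.0905 m up (expected 0.090). The larger one is at (110,300). The handle axis is at about (0.490,-0.313), with the bisector at about -20.5°.

```bash
python3 -c "
from h import *
plan([.490,-.313,.041],69.5)"
```

```text
t 2.82 tcp [ 0.4949 -0.3142  0.2192] yaw 68.18 shift norm [-0.0037 -0.0251  0.8912] rows 5.0 each [-0.0007 -0.005   0.1782] turn norm [-0.0001  0.     -0.0293]
```

Call:
{"api": "step_arm", "payload": {
  "motion": [
    [[-0.004,-0.025,0.05],[0,0,-0.025]],
    [[0,0,0.14],[0,0,0]],
    [[0,0,0.14],[0,0,0]],
    [[0,0,0.14],[0,0,0]],
    [[0,0,0.14],[0,0,0]],
    [[0,0,0.14],[0,0,0]],
    [[0,0,0.14],[0,0,0]],
    [[0,0,0],[0,0,0]]
  ]
}}

```text
t: 3.48
tcp_pos: [0.4872, -0.3108, 0.0361]
tool_rot: [0.823, 0.568, -0.001, -0.005]
force: [-0.4, 0.1, 0.4]
opening: 0.995
gripper_force: 0.0
```

Call:
{"api": "step_arm", "payload": {
  "motion": [
    [[0,0,0],[0,0,0]],
    [[0,0,0],[0,0,0]],
    [[0,0,0],[0,0,0]],
    [[0,0,0],[0,0,0]],
    [[0,0,0],[0,0,0]],
    [[0,0,0],[0,0,0]],
    [[0,0,0],[0,0,0]],
    [[0,0,0],[0,0,0]]
  ],
  "claw": 0,
  "squeeze": 80
}}

```text
t: 4.15
tcp_pos: [0.4908, -0.3137, 0.043]
tool_rot: [0.822, 0.569, 0.0, 0.001]
force: [-0.8, 0.9, 7.7]
opening: 0.274
gripper_force: 78.9
```

Call:
{"api": "step_arm", "payload": {
  "motion": [
    [[0,0,-0.1],[0,0,0]],
    [[0,0,-0.15],[0,0,0]],
    [[0,0,-0.15],[0,0,0]],
    [[0,0,-0.15],[0,0,0]],
    [[0,0,0],[0,0,0]]
  ]
}}

```text
t: 4.57
tcp_pos: [0.4923, -0.315, 0.1577]
tool_rot: [0.822, 0.569, 0.001, 0.005]
force: [1.4, -0.8, -2.2]
opening: 0.274
gripper_force: 78.6
```

```bash
python3 -c "
from h import *
print(arm.get_obs()['opening'],arm.get_obs()['force'])
plan([.456,.04,.15],100)"
```

```text
0.2737706670654632 [ 1.37747736 -0.83235671 -2.22206421]
t 4.57 tcp [ 0.4923 -0.315   0.1577] yaw 69.43 shift norm [ 1.5979 -0.794   0.0245] rows 10.0 each [ 0.1598 -0.0794  0.0025] turn norm [ 0.0113  0.0079 -0.6794]
```

Call:
{"api": "step_arm", "payload": {
  "motion": [
    [[0.133,-0.066,0],[0,0,0]],
    [[0.133,-0.066,0],[0,0,0]],
    [[0.133,-0.066,0],[0,0,0]],
    [[0.133,-0.066,0],[0,0,0]],
    [[0.133,-0.066,0],[0,0,0]],
    [[0.133,-0.066,0],[0,0,0]],
    [[0.133,-0.066,0],[0,0,0]],
    [[0.133,-0.066,0],[0,0,0]],
    [[0.133,-0.066,0],[0,0,0]],
    [[0.133,-0.066,0],[0,0,0]],
    [[0.133,-0.066,0],[0,0,0]],
    [[0.133,-0.066,0],[0,0,0]],
    [[0,0,0],[0,0,-0.136]],
    [[0,0,0],[0,0,-0.136]],
    [[0,0,0],[0,0,-0.136]],
    [[0,0,0],[0,0,-0.136]],
    [[0,0,0],[0,0,-0.136]],
    [[0,0,0],[0,0,0]],
    [[0,0,0],[0,0,0]]
  ]
}}

```text
t: 6.15
tcp_pos: [0.4533, 0.0414, 0.1508]
tool_rot: [0.644, 0.765, -0.0, -0.0]
force: [0.2, -0.4, -3.8]
opening: 0.267
gripper_force: 79.5
```

```bash
python3 - <<'E'
from h import *
plan([.456,.04,.15],100)
i=arm.camera_info('wrist'); im,d=arm.camera('wrist'); cv2.imwrite('pics/w2.png',im[...,::-1])
rs={t:arm.regions_of('wrist',t) for t in ['box','stop_a','square']}
def rect(P): return [np.round(x,1) for x in cv2.minAreaRect(P[:,:2].astype(np.float32)*1000)]
def do(c,d,i,rs):
    for t in rs:
        for r in rs[t][:3]:
            v,u=np.nonzero(r['pixels']&(d>0)); W=world(c,np.c_[u,v],d[v,u],i); z=np.percentile(W[:,2],70); P=W[abs(W[:,2]-z)<.006]
            print(c,t,round(r['p'],2),np.round(r['uv']),len(P),'z',np.round(np.median(P[:,2]),4),rect(P))
do('wrist',d,i,rs)
it=arm.camera_info('top'); im,d=arm.camera('top'); cv2.imwrite('pics/top1.png',im[...,::-1])
do('top',d,it,{t:arm.regions_of('top',t) for t in ['box','stop_a']})
E
```

```text
t 6.15 tcp [0.4533 0.0414 0.1508] yaw 99.84 shift norm [-0.0094  0.0121  0.0038] rows 1.0 each [-0.0094  0.0121  0.0038] turn norm [-0.0015 -0.0002 -0.0035]
wrist box 0.91 [473. 208.] 21909 z 0.0449 [array([625.1,  57.5]), array([115.2, 151.4]), np.float64(55.0)]
wrist stop_a 0.98 [535.  54.] 3099 z 0.0377 [array([638.9, 186.4]), array([21.8, 95.8]), np.float64(48.4)]
wrist stop_a 0.85 [509. 310.] 2286 z 0.0376 [array([702.4, -34.1]), array([109.2,  22.4]), np.float64(49.3)]
wrist stop_a 0.21 [303. 236.] 913 z 0.1863 [array([451. ,  51.7]), array([24.7,  5.5]), np.float64(19.8)]
wrist square 0.82 [305. 238.] 941 z 0.1869 [array([453.5,  42.5]), array([26.3, 22.1]), np.float64(12.0)]
top box 0.93 [289. 171.] 2106 z 0.0445 [array([627.6,  56.1]), array([114.8, 150.7]), np.float64(55.0)]
top box 0.42 [319. 146.] 477 z 0.0372 [array([711.6, -27. ]), array([188.5,  22.3]), np.float64(50.0)]
top stop_a 0.97 [251. 155.] 527 z 0.0376 [array([688.8, 144.6]), array([ 22.3, 218.4]), np.float64(48.8)]
top stop_a 0.83 [322. 146.] 453 z 0.0372 [array([710.7, -26.7]), array([185.4,  21.8]), np.float64(49.0)]
```

View pics/w2.png

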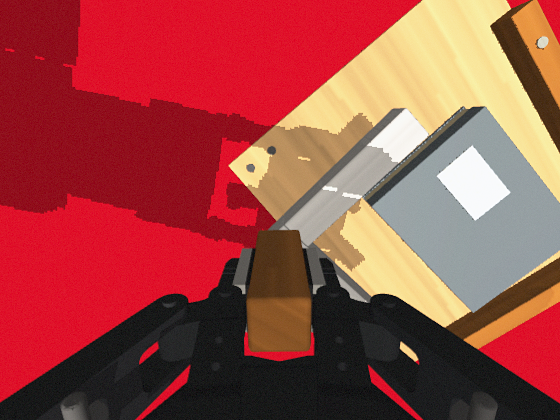

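The wrist view shows the handle gripped at (280,290). One leg runs from (290,230) to (415,115), and the box (free corner at about (365,198)) and both stops are visible. Box x is at -35.0°, jig x at about -41°, and the jig corner at about (0.7726,0.0588). Next I check how the square hangs in the hand.

```bash
python3 - <<'E'
from h import *
i=arm.camera_info('wrist'); im,d=arm.camera('wrist'); o=arm.get_obs()
v,u=np.nonzero(d>0); W=world('wrist',np.c_[u,v],d[v,u],i); Q=R.from_quat(o['tool_rot']).as_matrix()
hsv=cv2.cvtColor(im,cv2.COLOR_RGB2HSV)[v,u]
m=(W[:,2]>.09)&(W[:,2]<.16)&(hsv[:,1]<60)&(hsv[:,2]>90)&(u>280)&(v<300)
P=W[m]; T=(P-o['tcp_pos'])@Q
print(len(P),np.percentile(P[:,2],[2,20,50,80,98]).round(4))
k=abs(P[:,2]-np.median(P[:,2]))<.008; P=P[k]
A=np.c_[P[:,:2]-P[:,:2].mean(0),np.ones(len(P))]; c=np.linalg.lstsq(A,P[:,2],rcond=None)[0]; print('slope',c)
lab=(v<245)[m][k]; L=P[lab]; r=cv2.minAreaRect(L[:,:2].astype(np.float32)*1000); print('leg y',r,cv2.boxPoints(r).round(1).tolist()); L=P[~lab]; print(len(L)); 
if len(L)>20: print('leg x',cv2.minAreaRect(L[:,:2].astype(np.float32)*1000))
h=(hsv[:,0]>5)&(hsv[:,0]<25)&(W[:,2]>.17)&(np.hypot(W[:,0]-.453,W[:,1]-.041)<.04); print('handle z',np.percentile(W[h,2],[5,50,95,99]).round(4)); H=W[h&(W[:,2]>np.percentile(W[h,2],99)-.006)]; print(cv2.minAreaRect(H[:,:2].astype(np.float32)*1000), o['tcp_pos'])
E
```

```text
7576 [0.1127 0.1271 0.1287 0.1293 0.1301]
slope [0.00486295 0.00347112 0.12838354]
leg y ((487.4764709472656, 85.48692321777344), (92.75769805908203, 20.846309661865234), 55.832130432128906) [[452.79998779296875, 53.0], [470.1000061035156, 41.29999923706055], [522.0999755859375, 118.0], [504.8999938964844, 129.6999969482422]]
366
leg x ((491.7653503417969, 27.131465911865234), (5.530346393585205, 58.67684555053711), 54.611656188964844)
handle z [0.1748 0.1985 0.2412 0.249 ]
((451.647705078125, 56.90041732788086), (56.99877166748047, 11.035036087036133), 9.314065933227539) [0.45385899 0.04137159 0.15127487]
```

```bash
python3 -c "
from h import *
plan([.4986,.0474,.057],100)"
```

```text
t 6.55 tcp [0.4539 0.0414 0.1513] yaw 99.99 shift norm [-0.0091  0.2255  0.4714] rows 3.0 each [-0.003   0.0752  0.1571] turn norm [ 0.      0.0001 -0.0001]
```

Call:
{"api": "step_arm", "payload": {
  "motion": [
    [[-0.003,0.075,0],[0,0,0]],
    [[-0.003,0.075,0.06],[0,0,0]],
    [[-0.003,0.075,0.1],[0,0,0]],
    [[0,0,0.1],[0,0,0]],
    [[0,0,0.1],[0,0,0]],
    [[0,0,0.06],[0,0,0]],
    [[0,0,0.05],[0,0,0]],
    [[0,0,0],[0,0,0]],
    [[0,0,0],[0,0,0]],
    [[0,0,0],[0,0,0]]
  ]
}}

```text
t: 7.38
tcp_pos: [0.499, 0.0474, 0.058]
tool_rot: [0.643, 0.766, 0.0, 0.001]
force: [0.3, 0.2, -3.6]
opening: 0.27
gripper_force: 79.1
```

```bash
python3 - <<'E'
from h import *
plan([.5144,.0502,.0548],100)
i=arm.camera_info('wrist'); im,d=arm.camera('wrist'); cv2.imwrite('pics/w3.png',im[...,::-1])
r=arm.regions_of('wrist','box')[0]; v,u=np.nonzero(r['pixels']&(d>0)); W=world('wrist',np.c_[u,v],d[v,u],i); P=W[abs(W[:,2]-.0445)<.004]; print(len(P),[np.round(x,1) for x in cv2.minAreaRect(P[:,:2].astype(np.float32)*1000)])
E
```

```text
t 7.38 tcp [0.499  0.0474 0.058 ] yaw 100.03 shift norm [0.0003 0.0781 0.0159] rows 1.0 each [0.0003 0.0781 0.0159] turn norm [0.0016 0.0005 0.0006]
36430 [array([625. ,  57.8]), array([115.7, 151.2]), np.float64(55.1)]
```

View pics/w3.png

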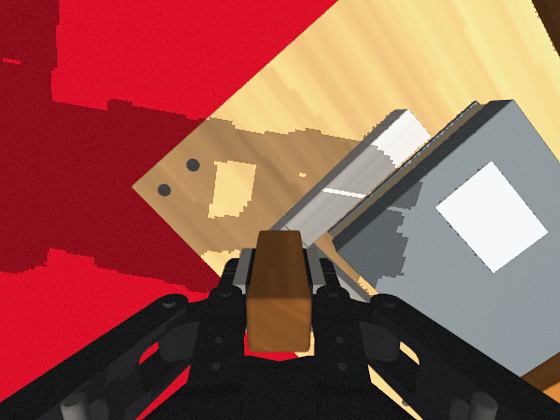

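The square stands parallel to the box with an even gap around the free corner at (335,245). I lower it onto the plate and close in.

Call:
{"api": "step_arm", "payload": {
  "motion": [
    [[0,0,0.01],[0,0,0]],
    [[0,0,0.008],[0,0,0]],
    [[0,0,0],[0,0,0]],
    [[0,0,0],[0,0,0]]
  ]
}}

```text
t: 7.82
tcp_pos: [0.499, 0.0474, 0.0549]
tool_rot: [0.643, 0.766, 0.0, 0.001]
force: [-2.2, 0.6, 5.8]
opening: 0.271
gripper_force: 80.1
```

Call:
{"api": "step_arm", "payload": {
  "motion": [
    [[0,0.015,0],[0,0,0]],
    [[0,0.015,0],[0,0,0]],
    [[0,0.015,0],[0,0,0]],
    [[0,0.015,0],[0,0,0]],
    [[0,0.01,0],[0,0,0]],
    [[0,0.01,0],[0,0,0]],
    [[0,0.005,0],[0,0,0]],
    [[0,0.005,0],[0,0,0]],
    [[0,0.0,0],[0,0,0]],
    [[0,0,0],[0,0,0]],
    [[0,0,0],[0,0,0]],
    [[0,0,0],[0,0,0]]
  ]
}}

```text
t: 8.82
tcp_pos: [0.5164, 0.0505, 0.0548]
tool_rot: [0.643, 0.766, 0.0, 0.001]
force: [-2.8, -0.8, 6.5]
opening: 0.272
gripper_force: 80.6
```

```bash
cat > m.py <<'E'
from h import *
import sys
plan([.5669,.0692,.0548],94)
print(arm.get_obs()['force'])
i=arm.camera_info('wrist'); im,d=arm.camera('wrist'); cv2.imwrite(f'pics/{sys.argv[1]}.png',im[...,::-1])
r=arm.regions_of('wrist','box')[0]; v,u=np.nonzero(r['pixels']&(d>0)); W=world('wrist',np.c_[u,v],d[v,u],i); P=W[abs(W[:,2]-.0445)<.004]; print('box',len(P),np.median(P[:,2]),[np.round(x,1) for x in cv2.minAreaRect(P[:,:2].astype(np.float32)*1000)])
v,u=np.nonzero(d>0); W=world('wrist',np.c_[u,v],d[v,u],i); h=cv2.cvtColor(im,cv2.COLOR_RGB2HSV)[v,u]
P=W[(abs(W[:,2]-.0325)<.005)&(h[:,1]<50)&(h[:,2]>130)&(v<245)&(u<450)]; print('leg y',len(P),np.median(P[:,2]),[np.round(x,1) for x in cv2.minAreaRect(P[:,:2].astype(np.float32)*1000)])
E
python3 m.py w4
```

```text
t 8.82 tcp [0.5164 0.0505 0.0548] yaw 100.04 shift norm [0.048  0.2648 0.0004] rows 2.0 each [0.024  0.1324 0.0002] turn norm [0.0014 0.0006 0.1342]
[-2.75163449 -0.82024781  6.51065883]
box 38368 0.04485397843389037 [array([628.7,  57.7]), array([115.3, 151.4]), np.float64(55.3)]
leg y 5653 0.03290327370854479 [array([550.6,  94.1]), array([92.9, 20.5]), np.float64(55.6)]
```

View pics/w4.png

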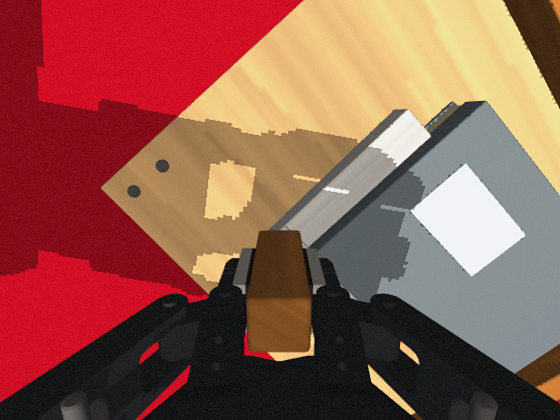

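The square is flush around the box corner. The box has moved 3.7 mm and the measured mismatch is about 1.3 mm. Now I slide it home while turning it to the jig's angle.

Call:
{"api": "step_arm", "payload": {
  "motion": [
    [[0.006,0.0245,0],[0,0,0.0134]],
    [[0.006,0.0245,0],[0,0,0.0134]],
    [[0.006,0.0245,0],[0,0,0.0134]],
    [[0.006,0.0245,0],[0,0,0.0134]],
    [[0.006,0.0245,0],[0,0,0.0134]],
    [[0.006,0.0245,0],[0,0,0.0134]],
    [[0.006,0.0245,0],[0,0,0.0134]],
    [[0.006,0.0245,0],[0,0,0.0134]],
    [[0.006,0.0245,0],[0,0,0.0134]],
    [[0.006,0.0245,0],[0,0,0.0134]],
    [[0,0,0],[0,0,0]],
    [[0,0,0],[0,0,0]],
    [[0,0,0],[0,0,0]]
  ]
}}

```text
t: 10.0
tcp_pos: [0.5633, 0.069, 0.0548]
tool_rot: [0.682, 0.731, 0.0, 0.0]
force: [-2.8, 1.2, 5.6]
opening: 0.274
gripper_force: 80.6
```

```bash
python3 m.py w5
```

```text
t 10.0 tcp [0.5633 0.069  0.0548] yaw 93.99 shift norm [-0.0005  0.0181  0.0002] rows 1.0 each [-0.0005  0.0181  0.0002] turn norm [ 0.0008 -0.0004 -0.0003]
[-2.83107534  1.1583936   5.6414414 ]
box 38493 0.04483982250333615 [array([675.2,  64.2]), array([115.2, 151.2]), np.float64(49.1)]
leg y 5552 0.0329506009917202 [array([612.3, 129.3]), array([134.7,  39.1]), np.float64(62.5)]
```

Call:
{"api": "step_arm", "payload": {
  "motion": [
    [[0,0.008,0],[0,0,0]],
    [[0,0.008,0],[0,0,0]],
    [[0,0.008,0],[0,0,0]],
    [[0,0,0],[0,0,0]],
    [[0,0,0],[0,0,0]],
    [[0,0,0],[0,0,0]]
  ]
}}

```text
t: 10.6
tcp_pos: [0.5642, 0.07, 0.0549]
tool_rot: [0.682, 0.731, -0.002, -0.003]
force: [-17.1, 2.9, 17.1]
opening: 0.268
gripper_force: 81.7
```

```bash
python3 m.py w6
```

```text
t 10.6 tcp [0.5642 0.07   0.0549] yaw 94.01 shift norm [-0.0047  0.0131  0.0003] rows 1.0 each [-0.0047  0.0131  0.0003] turn norm [-0.0093 -0.0017  0.0003]
[-17.06114176   2.8955411   17.13364732]
box 38554 0.044845817412623154 [array([675.8,  65.2]), array([114.9, 151.1]), np.float64(49.0)]
leg y 5566 0.03273931500374977 [array([612.8, 131. ]), array([136. ,  40.2]), np.float64(63.3)]
```

Call:
{"api": "step_arm", "payload": {
  "motion": [
    [[0.005,0.005,0],[0,0,0]],
    [[0.005,0.005,0],[0,0,0]],
    [[0,0,0],[0,0,0]],
    [[0,0,0],[0,0,0]],
    [[0,0,0],[0,0,0]],
    [[0,0,0],[0,0,0]]
  ]
}}

```text
t: 11.2
tcp_pos: [0.5649, 0.0707, 0.0549]
tool_rot: [0.682, 0.731, -0.004, -0.003]
force: [-24.0, -3.1, 21.1]
opening: 0.269
gripper_force: 82.1
```

```bash
cat > n.py <<'E'
from h import *
o=arm.get_obs(); f=o['force']; a=np.radians(-41); ex=np.array([np.cos(a),np.sin(a),0]); ey=np.array([-np.sin(a),np.cos(a),0])
print(o['t'],f.round(1),'A',-f@ex,'B',-f@ey,o['tcp_pos'].round(4))
for c in ['wrist','top']:
    i=arm.camera_info(c); im,d=arm.camera(c); S={}
    for t in ['box','stop_a']:
        for r in arm.regions_of(c,t)[:3]:
            v,u=np.nonzero(r['pixels']&(d>0)); W=world(c,np.c_[u,v],d[v,u],i); h=.0445 if t=='box' else .0372; W=W[abs(W[:,2]-h)<.003]
            if len(W)<200: continue
            x=W@ex*1000; y=W@ey*1000; print(c,t,round(r['p'],2),len(W),'x',np.percentile(x,[.5,99.5]).round(1),'y',np.percentile(y,[.5,99.5]).round(1))
    cv2.imwrite(f'pics/{c}_{o["t"]:.2f}.png',im[...,::-1])
E
python3 n.py; python3 m.py w7
```

```text
11.2 [-24.   -3.1  21.1] A 16.102455363392313 B 18.041675293565373 [0.5649 0.0707 0.0549]
wrist box 0.78 38481 x [392.5 539.2] y [439.5 549.8]
wrist stop_a 0.75 9297 x [334.  454.9] y [550.2 570.3]
top box 0.74 618 x [441.9 543.6] y [439.3 551.1]
top stop_a 0.7 323 x [545.7 565. ] y [353.2 540.3]
top stop_a 0.57 308 x [316.3 533.6] y [551.5 572. ]
t 11.5 tcp [0.5648 0.0708 0.0549] yaw 94.0 shift norm [-0.0085  0.0097  0.0005] rows 1.0 each [-0.0085  0.0097  0.0005] turn norm [-0.013   0.0003  0.    ]
[-23.32067852  -4.01727152  20.49354053]
box 38576 0.04484185330139945 [array([677. ,  65.9]), array([115.1, 151.8]), np.float64(49.5)]
leg y 5587 0.03276983920158863 [array([613.6, 131.2]), array([134.4,  40.4]), np.float64(63.1)]
```

Call:
{"api": "step_arm", "payload": {
  "motion": [
    [[0.003,0.006,0],[0,0,0]],
    [[0.002,0.004,0],[0,0,0]],
    [[0,0,0],[0,0,0]],
    [[0,0,0],[0,0,0]],
    [[0,0,0],[0,0,0]],
    [[0,0,0],[0,0,0]]
  ]
}}

```text
t: 12.1
tcp_pos: [0.565, 0.0708, 0.0551]
tool_rot: [0.682, 0.731, -0.006, -0.004]
force: [-29.5, -9.9, 28.3]
opening: 0.266
gripper_force: 82.8
```

```bash
python3 n.py; python3 -c "
import cv2,glob
f=sorted(glob.glob('pics/wrist_*.png'))[-1]; a=cv2.imread(f); t=cv2.imread(sorted(glob.glob('pics/top_*.png'))[-1])[100:270,200:370]
t=cv2.resize(t,(420,420),interpolation=cv2.INTER_CUBIC); cv2.imwrite('pics/fin.png',cv2.hconcat([a[:,180:],t]))"
```

```text
12.1 [-29.5  -9.9  28.3] A 15.799820675310693 B 26.789378307379724 [0.565  0.0708 0.0551]
wrist box 0.96 38501 x [392.5 539.2] y [439.5 549.7]
wrist stop_a 0.87 501 x [551.1 562.5] y [472.4 500.4]
wrist stop_a 0.67 9464 x [334.  455.1] y [550.2 570.5]
top box 0.77 604 x [445.4 542.8] y [439.2 551.1]
top stop_a 0.79 319 x [316.1 532.2] y [551.5 572. ]
top stop_a 0.76 335 x [545.6 565.5] y [353.6 540.6]
```

View pics/fin.png

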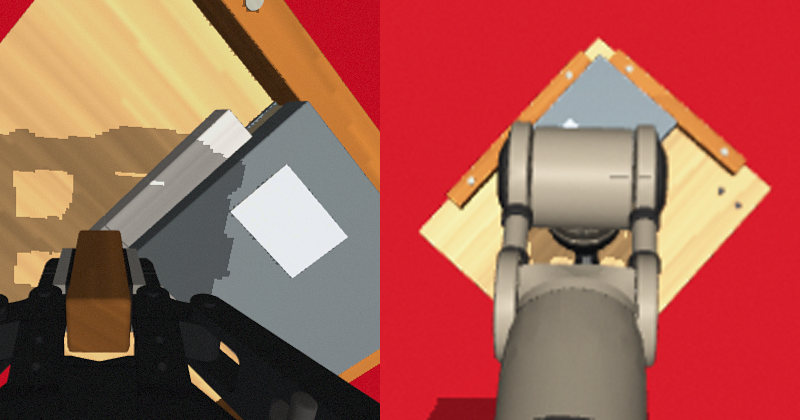

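Call:
{"api": "step_arm", "payload": {
  "motion": [
    [[-0.005,0.005,0],[0,0,0]],
    [[-0.005,0.005,0],[0,0,0]],
    [[0,0,0],[0,0,0]],
    [[0,0,0],[0,0,0]],
    [[0,0,0],[0,0,0]],
    [[0,0,0],[0,0,0]]
  ]
}}

```text
t: 12.9
tcp_pos: [0.565, 0.0708, 0.0553]
tool_rot: [0.682, 0.731, -0.006, -0.007]
force: [-37.5, -1.5, 34.1]
opening: 0.27
gripper_force: 83.5
```

```bash
python3 n.py
```

```text
12.9 [-37.5  -1.5  34.1] A 27.31251491761347 B 25.780777166558387 [0.565  0.0708 0.0553]
wrist box 0.7 38563 x [392.5 539. ] y [439.6 549.8]
wrist stop_a 0.87 518 x [551.4 562.7] y [472.5 499.9]
wrist stop_a 0.69 9443 x [334.1 454.4] y [550.1 570.5]
top box 0.91 588 x [453.3 543.7] y [438.3 550. ]
top stop_a 0.88 342 x [545.7 565.7] y [353.  540.5]
top stop_a 0.87 266 x [316.2 530. ] y [551.7 572. ]
```

```bash
python3 -c "
from plant import arm
print(arm.job_done())"
```

```text
the job is handed in; nothing more can be done
None
```

I handed the job in at about 13 s; the hand-in call returned no verdict. The square is flush around the box's free corner, and the box is pressed home against both stops (about 27 N towards stop_a and 26 N towards stop_b, from the wrist force). The handle is still gripped at about 83 N, and the arm kept clear of the spool, glass and pot.

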